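Pack two brass unions in the fittings case and snap its covers shut

TASK

Put one brass union in each of the two open pockets of the grey fittings case, lying flat, then press both white covers down until they snap and stay fully shut. Leave the copper elbow and the copper tee where they are.

Things in the scene. Friction and masses are not known exactly. Their poses are not given: they have to be found in the camera images.
- case: Fixed dark grey case, 106 mm deep (x), 272 wide (y), 48 high. Origin: centre of its underside; its front (two steel spring catches, 67 mm high, 14 mm proud) faces -x, to the robot; y to the left, z up. Walls 5 mm, floor 4 mm. A pocket at each end (left +y, right -y); between them a 60 mm closed bay, its fixed white cap 56 mm high.
- pocket_left (a point): Centre of the left pocket's floor, axes as the case (at +83 mm y, 4 mm up in the case). Pocket 96 by 96 mm inside, 44 mm deep.
- pocket_right (a point): Centre of the right pocket's floor, axes as the case (at -83 mm y, 4 mm up in the case). Pocket 96 by 96 mm inside, 44 mm deep.
- cover_left (a joint): Hinge angle of the left cover: 0 = shut on the rim, 1.8 = fully open; starts open, 1.55 to 1.78. A light spring (2 N at the free edge) swings it open again until, in the last 16 mm of the edge's travel, pressing about 10 N there drives it past the sprung catch, which then holds it shut (4 N). To close, push its back (+x) face over towards the case's front (-x), then down.
- cover_right (a joint): Hinge angle of the right cover: 0 = shut on the rim, 1.8 = fully open; starts open, 1.55 to 1.78. A light spring (2 N at the free edge) swings it open again until, in the last 16 mm of the edge's travel, pressing about 10 N there drives it past the sprung catch, which then holds it shut (4 N). To close, push its back (+x) face over towards the case's front (-x), then down.
- cover_left_hinge (a point): Hinge axis (along the case's y) of the left cover, mid width, at the far (+x) upper edge of the pocket, 48 mm above the bench, in the plane of the cover's inner face. Its -x points along the cover to the free edge. White cover: 102 mm from hinge to free edge, 100 wide, 6 thick, a 60 mm wide, 10 mm thick bar along the edge (to 113 mm). Shut, its top is 54 mm above the bench.
- cover_right_hinge (a point): The same point of the right cover, which is alike.
- cover_left_lip (a point): Middle of the left cover's free edge (102 mm from the hinge), without the tab.
- cover_right_lip (a point): Middle of the right cover's free edge (102 mm from the hinge), without the tab.
- union_a: Brass pipe union lying loose left or right of the case (both alike, either will do): 70 mm long, octagonal middle 38 mm across flats and 30 mm long, round ends 33 mm thick; 0.11 to 0.22 kg. Origin on its underside below the middle, x along its length, z up, axis 19 mm up. The middle has upright flats facing +-y to grip from above.
- union_b: Brass pipe union lying loose left or right of the case (both alike, either will do): 70 mm long, octagonal middle 38 mm across flats and 30 mm long, round ends 33 mm thick; 0.11 to 0.22 kg. Origin on its underside below the middle, x along its length, z up, axis 19 mm up. The middle has upright flats facing +-y to grip from above.
- union_a_center (a point): Centre of union_a, in the middle of its length on its axis.
- union_b_center (a point): Centre of union_b, likewise.
- elbow: Loose copper 90-degree elbow lying on the bench, legs 55 mm long along +x and +y from its corner, 32 mm thick; not part of the job. Origin under its corner.
- tee: Loose copper tee lying on the bench, run 76 mm along x, branch 48 mm along +y, 32 mm thick; not part of the job. Origin under the crossing.
Mind the look-alikes: they are no part of the job. What is shaped like the union_b but purple is not meant. Leave any green look-alike of the union_a alone.

How it is judged (in metres and radians):
At the end, for the whole second after the job is handed in: Both covers are shut (hinge angle under 0.04 rad); one union, either one, lies at rest in each of the two pockets: its centre within 45 mm of the pocket centre in x and y and under 30 mm above the pocket floor (value of joint each of cover_left, cover_right below 0.04 rad and (((x of union_a_center in the frame of pocket_left between -0.045 and 0.045 m and y of union_a_center in the frame of pocket_left between -0.045 and 0.045 m and z of union_a_center in the frame of pocket_left between 0 and 0.03 m) and (x of union_b_center in the frame of pocket_right between -0.045 and 0.045 m and y of union_b_center in the frame of pocket_right between -0.045 and 0.045 m and z of union_b_center in the frame of pocket_right between 0 and 0.03 m)) or ((x of union_a_center in the frame of pocket_right between -0.045 and 0.045 m and y of union_a_center in the frame of pocket_right between -0.045 and 0.045 m and z of union_a_center in the frame of pocket_right between 0 and 0.03 m) and (x of union_b_center in the frame of pocket_left between -0.045 and 0.045 m and y of union_b_center in the frame of pocket_left between -0.045 and 0.045 m and z of union_b_center in the frame of pocket_left between 0 and 0.03 m))) and linear speed of each of union_a, union_b below 0.03 m/s); the robot touches nothing.
It fails at once if the copper elbow is moved more than 40 mm (distance of elbow from where it was at the start of the episode above 0.04 m).
It fails at once if the copper tee is moved more than 40 mm (distance of tee from where it was at the start of the episode above 0.04 m).
It also fails if it takes over 72 s, if anything falls off the work surface, if the arm or the gripper's body presses on something with over 40 N, if the wrist force passes 120 N, or if a joint passes its speed limit or range.

ROBOT

A 7-joint arm with a two-finger parallel gripper is mounted at the origin on the work surface. World frame = base frame: x ahead of the robot, y to its left, z up, the work surface at z = 0. Lengths are in mm, angles in rad, forces in N, time in s.
With the tool pointing down it reaches from about 425 to 925 mm from the base axis. Payload 6.8 kg.
Tool frame: the origin (TCP) lies on the centre line of the jaws, within the pads' length; the fingertips stand 22 mm ahead of it and the grasp point (between the pads) lies 3 mm ahead of it; z points along the fingers, y is the direction in which the jaws open and shut (so a half turn about z gives the same grasp; the last joint's range is limited). The gripper opens to 88 mm and grips with 3 to 60 N. Pads are 20 mm wide; open, the fingers measure 115 mm over their backs; the gripper's body (75 mm by 178 mm) begins 61 mm behind the grasp point.
Start: joints at [1.128, 0.477, 0.022, 1.555, -0.011, 1.109, -0.083], TCP at [221.801, -637.535, 244.664] pointing down, gripper open.
Joint ranges: [-2.96, 2.96], [-0.34, 2.1], [-1.41, 1.46], [0.24, 2.44], [-1.37, 4.51], [0.17, 1.92], [-2.96, 2.96]. Speed limits (rad/s): [2.39, 2.39, 3.14, 3.14, 3.14, 3.14, 3.14].

INTERFACE

Orientations are given as a rotation vector (axis times angle).
In Python, from station import telemetry, get_image, arm gives the robot as it stands.
- The arm moves only by the tool step_arm, never from a script. Its arguments are lists of equal length, an entry for each row: "offset": the shift along the world's x, y, z in mm, a list of three; "rotation": the turn, a rotation vector about the world's x, y, z in degrees, a list of three; "fingers": the opening, from -1 (shut) to 1 (fully open), so that 0 is half open. In form: {"offset": [[tx, ty, tz], ...], "rotation": [[rx, ry, rz], ...], "fingers": [fingers, ...]}. A call has exactly 8 rows; each row shifts and turns the commanded pose from where the row before left it; what a row does not reach is not made up. A row lasts 1/12 s, in which the tool goes at most 41.7 mm and 7.16 degrees, less where a joint would pass 70% of its speed; a pose out of reach is approached as far as the arm can. A call is refused whole if a number of a shift passes 41.7 or a number of a turn 7.16, either way. A call with a gripper value outside its range is refused whole. The fingers move at their own pace and stop on an object; "squeeze" is the grip in N (left out, the last holds). Time passes only in rows, so rows that do not move let the fingers close, or fill a call up. It gives the time, the measured TCP pose, the force and the opening at its end, in the units of the state.
- telemetry.get_state(): the state, without advancing time (a new reading comes with each control period).
- get_image(name): name is "scene" or "top"; returns a dict with "color" (480x640x3 uint8, red, green, blue), "fx", "fy", "cx", "cy" (pixels), "rvec" (rotation vector, rad) and "tvec" (3), from world to camera coordinates, as OpenCV has them. Camera axes: x right, y down, z forward; pixel columns grow to the right and rows downward; lengths in mm; the calibration is good to about 2 mm. A picture is of the moment at which its call begins. There is no depth.
- arm.job_done(): hands the job in, once; it reports no verdict.
The state is a dict: "t": time; "q": joint angles; "dq": joint speeds; "tau": joint torques, N m; "tcp_pos": TCP position; "tool_rot": TCP orientation; "contact_force": force on the tool from outside, world axes, zero at the start; "ft_torque": the same for the moment, N m; "width": opening from 0.0 (shut) to 1.0 (fully open).
Only numpy, scipy, OpenCV 4.12 (cv2) and the standard library are available. Lean on these libraries where they do the work, as an engineer would, in place of code of your own. Each camera call takes 0.05 s, during which the arm holds its last target. There are 200 camera calls.

## Working session

There is one attempt and no reset: what is moved stays moved. The work goes in short steps, Python scripts to look and compute and a tool call to move; the robot and the scene stay as the last step left them, time stands still between calls to the robot, and variables do not carry over. Pictures are saved under pics/ and viewed, about 8 in all and at most 12, crops included, and the job is handed in when it is done.

Besides the shell and the picture viewer there is one more tool, called after "Call:" in YAML: its name, and indented under it one key for each argument. step_arm: Moves the arm, as the interface text tells. Its arguments: {"type":"object","properties":{"offset":{"type":"array"},"rotation":{"type":"array"},"fingers":{"type":"array"},"squeeze":{"type":"number"}},"required":["offset","rotation","fingers"]}

```bash
mkdir -p pics; cat > h.py <<'E'
import numpy as np, cv2
from station import telemetry, get_image, arm
def cam(n):
    d=get_image(n); R=cv2.Rodrigues(np.array(d["rvec"],float))[0]; return d,R,np.array(d["tvec"],float).ravel()
def ray(d,uv,z):
    R=cv2.Rodrigues(np.array(d["rvec"],float))[0]; t=np.array(d["tvec"],float).ravel()
    c=-R.T@t; v=R.T@np.array([(uv[0]-d["cx"])/d["fx"],(uv[1]-d["cy"])/d["fy"],1]); return c+v*(z-c[2])/v[2]
def proj(d,p):
    K=np.array([[d["fx"],0,d["cx"]],[0,d["fy"],d["cy"]],[0,0,1]],float)
    return cv2.projectPoints(np.array(p,float).reshape(-1,3),np.array(d["rvec"],float),np.array(d["tvec"],float),K,None)[0].reshape(-1,2)
def save(n,f,crop=None,s=1):
    d=get_image(n); im=d["color"][:,:,::-1]
    np.save("pics/"+f+".npy",d,allow_pickle=True)
    if crop: x0,y0,x1,y1=crop; im=im[y0:y1,x0:x1]
    cv2.imwrite("pics/"+f+".png",cv2.resize(im,None,fx=s,fy=s,interpolation=cv2.INTER_CUBIC)); return d
def load(f): return np.load("pics/"+f+".npy",allow_pickle=True).item()
E
python3 - <<'E'
from h import *
for n in("scene","top"):
    d=save(n,n+"0",None,1.25); R=cv2.Rodrigues(np.array(d["rvec"]))[0]; print(n,d["fx"],-R.T@np.array(d["tvec"]).ravel(),R.round(2).tolist())
s=telemetry.get_state(); print(s)
E
```

```text
scene 554.495918664551 [1011.83580281 -415.94300476  993.27603607] [[0.57, 0.82, 0.01], [0.66, -0.46, -0.59], [-0.48, 0.35, -0.81]]
top 529.3082614431437 [ 274.26499023  -17.8326685  1274.47648413] [[0.0, -1.0, 0.01], [-0.99, -0.0, -0.17], [0.17, -0.01, -0.99]]
{'t': 0.1, 'q': array([ 1.12785854,  0.47768179,  0.02234561,  1.55631415, -0.01149929,
        1.10928452, -0.08309139]), 'dq': array([-3.28457100e-04,  1.19907479e-04,  5.03800228e-04, -3.34642675e-03,
       -3.56391427e-04, -4.38796516e-04, -6.31904076e-06]), 'tau': array([ 3.98200777e-03, -5.84089959e+01,  1.54021326e+00, -2.73314130e+01,
       -5.41899505e-02,  1.31193793e-02,  6.34240087e-05]), 'tcp_pos': array([ 221.64723   , -637.05625683,  243.81909892]), 'tool_rot': array([-3.09616670e+00, -5.23297299e-01,  5.82514914e-04]), 'contact_force': array([ 0.62490327, -0.30473119,  0.01303569]), 'ft_torque': array([-0.06307966,  0.01812138,  0.06818344]), 'width': 1.0007504047109055}
```

View pics/top0.png

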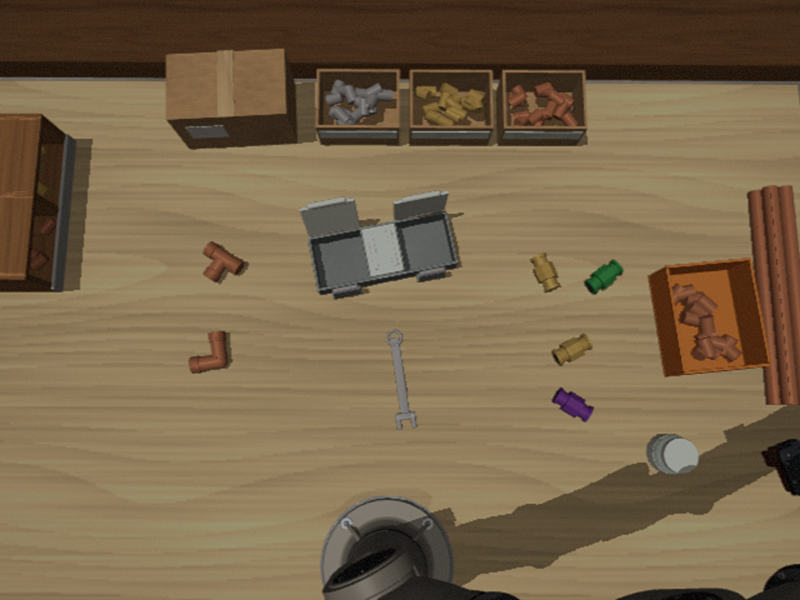

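View pics/scene0.png

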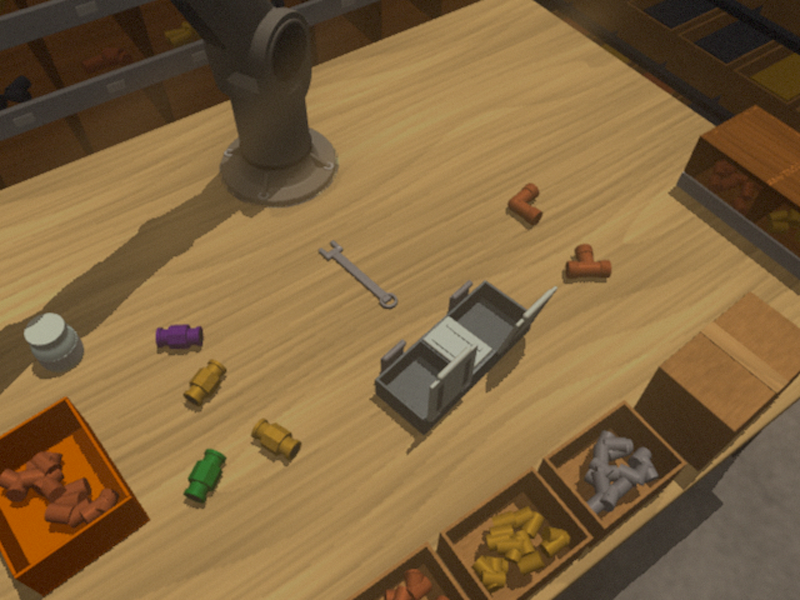

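The top picture shows the brass unions at (545,272) and (572,349). The look-alikes are green at (604,277) and purple at (573,404), plus brass stock in the far bin at about (450,103), which isn't on the bench. I choose the two brass ones on the bench and check them in a close crop.

```bash
python3 - <<'E'
from h import *
im=load("top0")["color"][:,:,::-1][145:320,235:500]
cv2.imwrite("pics/c1.png",cv2.resize(im,None,fx=3,fy=3,interpolation=cv2.INTER_CUBIC))
E
```

```text
(no output)
```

View pics/c1.png

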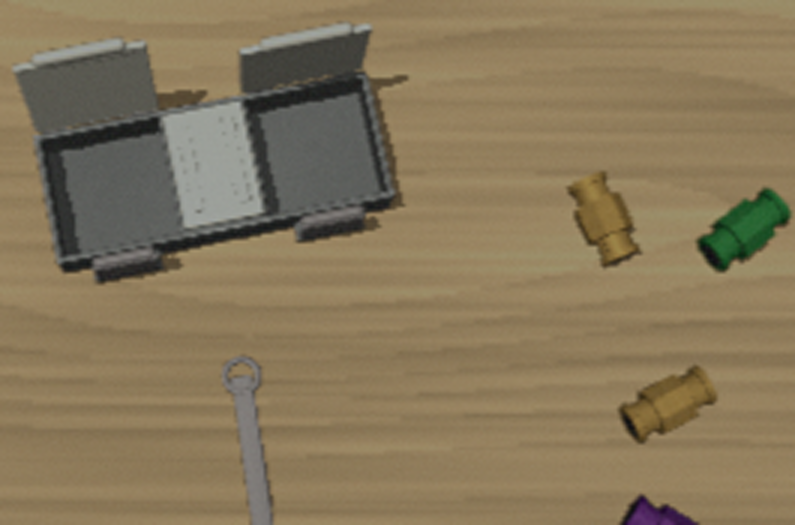

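The crop confirms both brass unions, centred at about (603,219) and (668,404). The green and purple ones are clearly different. The case rim corners are at (38,138), (370,75), (393,203) and (62,268).

```bash
python3 - <<'E'
from h import *
from scipy.optimize import least_squares
dt,ds=load("top0"),load("scene0")
# case fit from rim corners
c=np.array([(38,138),(370,75),(393,203),(62,268)])/3+[235,145]
loc=np.array([(53,136,48),(53,-136,48),(-53,-136,48),(-53,136,48)])
def W(p,L): a=p[2];C,S=np.cos(a),np.sin(a);return np.c_[p[0]+C*L[:,0]-S*L[:,1],p[1]+S*L[:,0]+C*L[:,1],L[:,2]]
r=least_squares(lambda p:(proj(dt,W(p,loc))-c).ravel(),[550,0,0.1]);print("case",r.x,r.fun.round(2))
np.save("case.npy",r.x)
print("pred scene px(x1.25)",(proj(ds,W(r.x,loc))*1.25).round().tolist())
# unions: silhouette fit by hull moments in each view
th=np.linspace(0,2*np.pi,25)
L=[]
for x in(-35,-27,27,35):L+= [(x,16.5*np.cos(t),19+16.5*np.sin(t)) for t in th]
for x in(-15,15):L+=[(x,20.5*np.cos(t),19+20.5*np.sin(t)) for t in np.pi/8+np.arange(8)*np.pi/4]
L=np.array(L)
def mom(m): return np.array([m["m10"]/m["m00"],m["m01"]/m["m00"]]),np.array([m["mu20"],m["mu11"],m["mu02"]])/m["m00"]
for nm,pxs in(("far",((545,272),(275,440))),("near",((572,349),(205,383)))):
  ob=[]
  for d,px in zip((dt,ds),pxs):
    hsv=cv2.cvtColor(d["color"],cv2.COLOR_RGB2HSV); u,v=np.array(px)/1.25; u,v=int(u),int(v)
    h=hsv[v-32:v+32,u-32:u+32].astype(int)
    m=((h[...,1]>120)&(abs(h[...,0]-20)<8)).astype(np.uint8)
    n,lab,st,ce=cv2.connectedComponentsWithStats(m); k=1+np.argmax(st[1:,4]); 
    cn=max(cv2.findContours((lab==k).astype(np.uint8),0,2)[0],key=cv2.contourArea)
    M=mom(cv2.moments(cv2.convexHull(cn))); ob.append((M[0]+[u-32,v-32],M[1],st[k,4]))
  def f(p,views=(0,1)):
    e=[]
    for i in views:
      hu=cv2.convexHull(proj((dt,ds)[i],W(p,L)).astype(np.float32)); M=mom(cv2.moments(hu))
      e+=list(M[0]-ob[i][0])+list((M[1]-ob[i][1])/20)
    return np.array(e)
  for vs in((0,),(1,),(0,1)):
    g=ray(dt,ob[0][0],19)
    b=min((least_squares(f,[g[0],g[1],a],args=(vs,),diff_step=1e-4) for a in np.arange(0,3,.4)),key=lambda r:r.cost)
    print(nm,vs,b.x.round(3),"deg",np.degrees(b.x[2])%180,b.cost,[o[2] for o in ob],b.fun.round(1))
E
```

```text
case [5.74979704e+02 6.20173277e+00 1.96587471e-01] [-0.74  0.24  0.12  0.16  1.65 -0.27 -1.02 -0.19]
pred scene px(x1.25) [[530.0, 313.0], [419.0, 420.0], [369.0, 377.0], [481.0, 278.0]]
far (0,) [ 544.126 -305.731    3.516] deg 21.447229198594584 0.048602162120745085 [np.int32(407), np.int32(4049)] [ 0.  -0.   0.2  0.1  0.2]
far (1,) [ 544.933 -306.377    1.986] deg 113.77032093435498 158.14568969636844 [np.int32(407), np.int32(4049)] [ -0.    0.3 -13.   -2.3 -11.9]
far (0, 1) [ 544.597 -306.348    3.501] deg 20.599369418455495 161.7886471654273 [np.int32(407), np.int32(4049)] [  0.2  -0.2   0.2   0.    0.2   0.1   0.  -11.9   2.  -13.4]
near (0,) [ 394.067 -352.221    2.098] deg 120.18281613128691 0.08682149272880682 [np.int32(432), np.int32(3945)] [-0.  -0.   0.3 -0.2  0.2]
near (1,) [ 395.848 -350.088    1.968] deg 112.76551579769979 160.82530468860637 [np.int32(432), np.int32(3945)] [ -0.    0.2 -12.9  -1.8 -12.4]
near (0, 1) [ 394.945 -350.893    1.995] deg 114.2946451957045 161.4087698389581 [np.int32(432), np.int32(3945)] [ -0.6  -0.4   0.6  -0.   -0.   -0.6   0.1 -13.   -1.8 -12.3]
```

```bash
python3 - <<'E'
from h import *
im=load("scene0")["color"][:,:,::-1][215:375,180:460]
im=cv2.resize(im,None,fx=2.8,fy=2.8,interpolation=cv2.INTER_CUBIC)
p=np.load("case.npy")
C,S=np.cos(p[2]),np.sin(p[2])
for a,b,z in((53,136,48),(53,-136,48),(-53,-136,48),(-53,136,48),(-53,-136,0)):
    u=(proj(load("scene0"),[p[0]+C*a-S*b,p[1]+S*a+C*b,z])[0]-[180,215]+.5)*2.8-.5
    cv2.circle(im,tuple(int(k) for k in u),4,(0,0,255),1)
for q in((544.1,-305.7,38),(394,-352.2,38)):
    u=(proj(load("scene0"),q)[0]-[180,215])*2.8; cv2.circle(im,tuple(int(k) for k in u),4,(255,0,255),1)
cv2.imwrite("pics/c2.png",im)
E
```

```text
(no output)
```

View pics/c2.png

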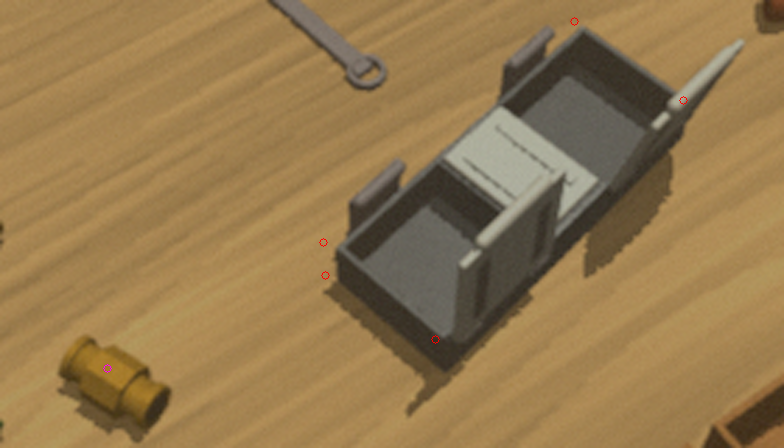

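```bash
python3 - <<'E'
from h import *
from scipy.optimize import least_squares
dt,ds=load("top0"),load("scene0")
ct=np.array([(38,138),(370,75),(393,203),(62,268)])/3+[235,145]
lt=np.array([(53,136,48),(53,-136,48),(-53,-136,0),(-53,136,0)])
cs=np.array([(584,28),(337,248),(340,282)])/2.8+[180,215]
ls=np.array([(-53,136,48),(-53,-136,48),(-53,-136,0)])
def W(p,L): a=p[2];C,S=np.cos(a),np.sin(a);return np.c_[p[0]+C*L[:,0]-S*L[:,1],p[1]+S*L[:,0]+C*L[:,1],L[:,2]]
for w in((1,0),(0,1),(1,1)):
  r=least_squares(lambda p:np.r_[w[0]*(proj(dt,W(p,lt))-ct).ravel(),w[1]*(proj(ds,W(p,ls))-cs).ravel()],[560,0,0.15]);print(w,r.x,r.fun.round(1))
np.save("case.npy",r.x)
p=r.x
P=W(p,np.array([(0,83,4),(0,-83,4),(53,83,48),(53,-83,48),(-49,83,54),(-49,-83,54)]));print(P.round(1))
# cover angles: tab end in top view: local edge tab mid pixel
for nm,y,px in(("L",83,(90,47)),("R",-83,(303,35))):
  for a in(1.5,1.6,1.7,1.8):
    q=W(p,np.array([(53-113*np.cos(a),y,48+113*np.sin(a))]));print(nm,a,q.round(),((proj(dt,q)-[235,145])*3).round(),((proj(ds,q)-[180,215])*2.8).round())
E
```

```text
(1, 0) [5.79760447e+02 6.48427195e+00 1.98052653e-01] [-0.8 -1.6 -0.1 -1.8 -0.3  2.   1.2  1.5 -0.  -0.  -0.  -0.  -0.  -0. ]
(0, 1) [5.84865178e+02 1.13711299e+01 2.02346252e-01] [-0.  -0.  -0.  -0.  -0.  -0.  -0.  -0.   0.6 -0.8  0.1  0.5 -0.6  0.1]
(1, 1) [5.82449215e+02 9.03018562e+00 2.01154384e-01] [-1.9 -2.5 -1.2 -3.1 -1.3  0.8  0.3  0.5 -0.9 -1.  -1.7  0.1 -2.3 -0.2]
[[565.9  90.4   4. ]
 [599.  -72.3   4. ]
 [617.8 100.9  48. ]
 [651.  -61.7  48. ]
 [517.9  80.6  54. ]
 [551.  -82.1  54. ]]
L 1.5 [[610.  99. 161.]] [[86. 86.]] [[663.  48.]]
L 1.6 [[621. 102. 161.]] [[83. 71.]] [[676.  57.]]
L 1.7 [[632. 104. 160.]] [[80. 57.]] [[690.  67.]]
L 1.8 [[643. 106. 158.]] [[78. 44.]] [[703.  79.]]
R 1.5 [[643. -63. 161.]] [[309.  43.]] [[500. 201.]]
R 1.6 [[654. -61. 161.]] [[306.  28.]] [[514. 211.]]
R 1.7 [[665. -59. 160.]] [[303.  14.]] [[527. 223.]]
R 1.8 [[676. -57. 158.]] [[300.   1.]] [[541. 236.]]
```

The case is at about (582, 9) with yaw 11.5°, good to a few mm. The far union is at (544,-306), axis 21.4°, and the near one at (394,-352), axis 120°. Tool x is at 19.2° now, so the far union needs about +2° of yaw.

Call:
step_arm:
  offset:
    - [28,28,-10]
    - [28,28,-10]
    - [28,28,-10]
    - [28,28,-10]
    - [28,28,-10]
    - [28,28,-10]
    - [28,28,-10]
    - [28,28,-10]
  rotation:
    - [0,0,0.3]
    - [0,0,0.3]
    - [0,0,0.3]
    - [0,0,0.3]
    - [0,0,0.3]
    - [0,0,0.3]
    - [0,0,0.3]
    - [0,0,0.3]
  fingers: [0.6,0.6,0.6,0.6,0.6,0.6,0.6,0.6]
  squeeze: 30

```text
t: 0.77
tcp_pos: [446.6, -411.9, 164.0]
tool_rot: [-3.086, -0.588, 0.001]
contact_force: [0.6, -0.9, -0.3]
width: 0.8
```

Call:
step_arm:
  offset:
    - [24,26,-10]
    - [24,26,-10]
    - [24,26,-10]
    - [26,28,-10]
    - [0,0,-30]
    - [0,0,-30]
    - [0,0,-25]
    - [0,0,-12]
  rotation:
    - [0,0,0]
    - [0,0,0]
    - [0,0,0]
    - [0,0,0]
    - [0,0,0]
    - [0,0,0]
    - [0,0,0]
    - [0,0,0]
  fingers: [0.6,0.6,0.6,0.6,0.6,0.6,0.6,0.6]

```text
t: 1.43
tcp_pos: [541.8, -306.2, 24.1]
tool_rot: [-3.083, -0.589, 0.007]
contact_force: [-1.0, 0.5, 0.1]
width: 0.802
```

Call:
step_arm:
  offset:
    - [0,0,0]
    - [0,0,0]
    - [0,0,0]
    - [0,0,0]
    - [0,0,0]
    - [0,0,0]
    - [0,0,20]
    - [0,0,30]
  rotation:
    - [0,0,0]
    - [0,0,0]
    - [0,0,0]
    - [0,0,0]
    - [0,0,0]
    - [0,0,0]
    - [0,0,0]
    - [0,0,0]
  fingers: [-1,-1,-1,-1,-1,-1,-1,-1]

```text
t: 2.1
tcp_pos: [541.5, -306.6, 75.7]
tool_rot: [-3.083, -0.588, 0.008]
contact_force: [1.2, -0.5, -3.1]
width: 0.433
```

Call:
step_arm:
  offset:
    - [5,20,35]
    - [8,36,15]
    - [8,38,4]
    - [8,38,0]
    - [8,38,0]
    - [8,38,0]
    - [8,26,0]
    - [2,0,0]
  rotation:
    - [0,0,-1.4]
    - [0,0,-1.4]
    - [0,0,-1.4]
    - [0,0,-1.4]
    - [0,0,-1.4]
    - [0,0,-1.4]
    - [0,0,-1.6]
    - [0,0,0]
  fingers: [-1,-1,-1,-1,-1,-1,-1,-1]

```text
t: 2.77
tcp_pos: [600.2, -64.7, 132.1]
tool_rot: [-3.12, -0.33, -0.003]
contact_force: [0.7, 0.8, -2.1]
width: 0.43
```

```bash
python3 - <<'E'
from h import *
s=telemetry.get_state();print(s["tcp_pos"],s["tool_rot"],s["width"])
a=save("top","t1");b=save("scene","s1")
im=np.hstack([cv2.resize(a["color"][145:270,235:400,::-1],None,fx=2.4,fy=2.4,interpolation=2),cv2.resize(b["color"][215:340,280:445,::-1],None,fx=2.4,fy=2.4,interpolation=2)])
cv2.imwrite("pics/c3.png",im)
E
```

```text
[600.17889021 -64.6782387  132.11981525] [-3.12004163 -0.33017264 -0.00316613] 0.4302890052727608
```

View pics/c3.png

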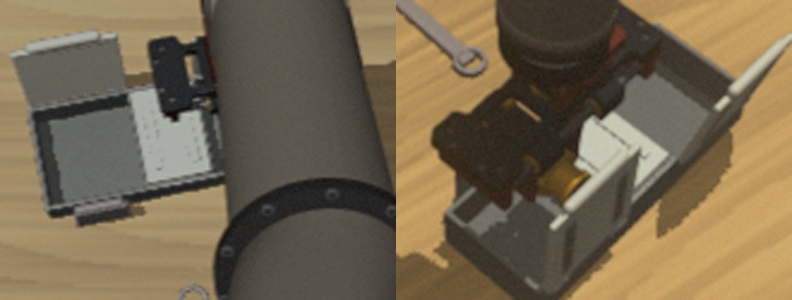

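The left half is the top view, where the arm hides the right pocket. The right half is the scene view: the union at (565,183) is held over the right pocket with its axis along the pocket depth, clear of the cover. I'll correct by a few mm and lower it.

Call:
step_arm:
  offset:
    - [-3,-7,0]
    - [0,0,-25]
    - [0,0,-25]
    - [0,0,-20]
    - [0,0,-15]
    - [0,0,-10]
    - [0,0,-7]
    - [0,0,0]
  rotation:
    - [0,0,-0.6]
    - [0,0,0]
    - [0,0,0]
    - [0,0,0]
    - [0,0,0]
    - [0,0,0]
    - [0,0,0]
    - [0,0,0]
  fingers: [-1,-1,-1,-1,-1,-1,-1,-1]

```text
t: 3.53
tcp_pos: [595.8, -83.1, 30.7]
tool_rot: [3.126, 0.296, 0.0]
contact_force: [-0.8, -0.8, 2.2]
width: 0.431
```

Call:
step_arm:
  offset:
    - [-1,5,0]
    - [-1,4,0]
    - [0,0,-1]
    - [0,0,0]
    - [0,0,0]
    - [0,0,0]
    - [0,0,0]
    - [0,0,0]
  rotation:
    - [0,0,0.2]
    - [0,0,0.2]
    - [0,0,0]
    - [0,0,0]
    - [0,0,0]
    - [0,0,0]
    - [0,0,0]
    - [0,0,0]
  fingers: [-1,-1,-1,-1,0.1,0.1,0.1,0.1]

```text
t: 4.2
tcp_pos: [593.7, -71.3, 28.5]
tool_rot: [-3.126, -0.312, 0.0]
contact_force: [0.3, -1.0, -0.4]
width: 0.55
```

Call:
step_arm:
  offset:
    - [0,0,15]
    - [0,0,25]
    - [0,0,35]
    - [0,0,30]
    - [-10,-20,0]
    - [-20,-30,0]
    - [-20,-30,0]
    - [-20,-30,0]
  rotation:
    - [0,0,0]
    - [0,0,0]
    - [0,0,0]
    - [0,0,0]
    - [0,0,-6]
    - [0,0,-6]
    - [0,0,-6]
    - [0,0,-6]
  fingers: [0.1,0.1,0.1,0.1,0.6,0.6,0.6,0.6]

```text
t: 4.87
tcp_pos: [523.0, -182.2, 133.8]
tool_rot: [-3.122, 0.351, -0.001]
contact_force: [0.3, -0.3, -0.3]
width: 0.786
```

Call:
step_arm:
  offset:
    - [-18,-24,0]
    - [-18,-24,0]
    - [-18,-24,0]
    - [-18,-24,0]
    - [-18,-24,0]
    - [-18,-24,0]
    - [-20,-25,-10]
    - [0,0,-20]
  rotation:
    - [0,0,-6.7]
    - [0,0,-6.7]
    - [0,0,-6.7]
    - [0,0,-6.7]
    - [0,0,-6.7]
    - [0,0,-6.7]
    - [0,0,-6.7]
    - [0,0,0]
  fingers: [0.6,0.6,0.6,0.6,0.6,0.6,0.6,0.6]

```text
t: 5.53
tcp_pos: [392.3, -357.0, 105.4]
tool_rot: [2.713, -1.577, 0.007]
contact_force: [-0.2, -0.4, -0.4]
width: 0.793
```

```bash
python3 - <<'E'
from h import *
s=telemetry.get_state();print(s["tcp_pos"],s["tool_rot"],s["width"])
a=save("top","t2");b=save("scene","s2")
s=telemetry.get_state();print(s["tcp_pos"],s["tool_rot"],s["width"])
im=np.hstack([cv2.resize(a["color"][145:345,235:400,::-1],None,fx=2.4,fy=2.4,interpolation=2),cv2.resize(b["color"][215:415,120:285,::-1],None,fx=2.4,fy=2.4,interpolation=2)])
cv2.imwrite("pics/c4.png",im)
E
```

```text
[ 392.26304363 -356.97717809  105.37421515] [ 2.71256554 -1.57720978  0.00669984] 0.7933864427118742
[ 393.43364487 -350.28356607  101.59797485] [ 2.72542803 -1.5623912  -0.00720808] 0.8015123195901734
```

View pics/c4.png

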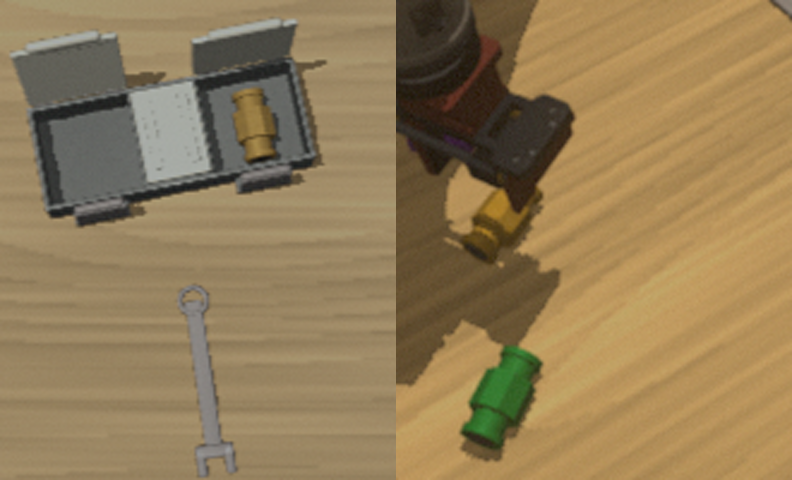

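The left half shows the first union lying flat in the right pocket at (255,125). In the right half the gripper is over the second brass union at (505,215), with the purple one behind it.

Call:
step_arm:
  offset:
    - [0,-1,-25]
    - [0,0,-20]
    - [0,0,-15]
    - [0,0,-10]
    - [0,0,-4]
    - [0,0,0]
    - [0,0,0]
    - [0,0,0]
  rotation:
    - [0,0,0]
    - [0,0,0]
    - [0,0,0]
    - [0,0,0]
    - [0,0,0]
    - [0,0,0]
    - [0,0,0]
    - [0,0,0]
  fingers: [0.6,0.6,0.6,0.6,0.6,0.6,-1,-1]

```text
t: 6.3
tcp_pos: [396.5, -351.8, 30.6]
tool_rot: [2.728, -1.559, 0.002]
contact_force: [-0.2, 0.5, -0.1]
width: 0.684
```

Call:
step_arm:
  offset:
    - [0,0,0]
    - [0,0,0]
    - [0,0,0]
    - [0,0,0]
    - [0,0,20]
    - [0,0,30]
    - [0,0,30]
    - [0,0,25]
  rotation:
    - [0,0,0]
    - [0,0,0]
    - [0,0,0]
    - [0,0,0]
    - [0,0,0]
    - [0,0,0]
    - [0,0,0]
    - [0,0,0]
  fingers: [-1,-1,-1,-1,-1,-1,-1,-1]

```text
t: 6.97
tcp_pos: [395.6, -351.6, 136.2]
tool_rot: [2.727, -1.56, 0.0]
contact_force: [0.2, -1.0, -0.8]
width: 0.429
```

Call:
step_arm:
  offset:
    - [10,20,0]
    - [10,30,0]
    - [12,36,0]
    - [14,36,0]
    - [14,36,0]
    - [14,36,0]
    - [14,36,0]
    - [14,36,0]
  rotation:
    - [0,0,6]
    - [0,0,6]
    - [0,0,6]
    - [0,0,6]
    - [0,0,6]
    - [0,0,6]
    - [0,0,6]
    - [0,0,6]
  fingers: [-1,-1,-1,-1,-1,-1,-1,-1]

```text
t: 7.63
tcp_pos: [497.9, -83.8, 134.7]
tool_rot: [3.126, -0.308, -0.0]
contact_force: [-0.0, 0.1, -1.1]
width: 0.427
```

Call:
step_arm:
  offset:
    - [14,36,0]
    - [14,36,0]
    - [14,36,0]
    - [12,30,0]
    - [8,20,0]
    - [4,10,0]
    - [0,0,0]
    - [0,0,0]
  rotation:
    - [0,0,6]
    - [0,0,6]
    - [0,0,6]
    - [0,0,4]
    - [0,0,1]
    - [0,0,0]
    - [0,0,0]
    - [0,0,0]
  fingers: [-1,-1,-1,-1,-1,-1,-1,-1]

```text
t: 8.3
tcp_pos: [563.3, 81.3, 134.3]
tool_rot: [3.125, 0.312, -0.002]
contact_force: [-0.8, -0.3, -1.5]
width: 0.43
```

Call:
step_arm:
  offset:
    - [2,8,0]
    - [0,0,-20]
    - [0,0,-25]
    - [0,0,-20]
    - [0,0,-15]
    - [0,0,-10]
    - [0,0,-8]
    - [0,0,0]
  rotation:
    - [0,0,0]
    - [0,0,0]
    - [0,0,0]
    - [0,0,0]
    - [0,0,0]
    - [0,0,0]
    - [0,0,0]
    - [0,0,0]
  fingers: [-1,-1,-1,-1,-1,-1,-1,-1]

```text
t: 8.97
tcp_pos: [565.0, 89.4, 35.5]
tool_rot: [3.125, 0.312, -0.003]
contact_force: [-0.7, -1.2, -1.0]
width: 0.432
```

Call:
step_arm:
  offset:
    - [0,0,0]
    - [0,0,-1]
    - [0,0,0]
    - [0,0,0]
    - [0,0,0]
    - [0,0,0]
    - [0,0,0]
    - [0,0,0]
  rotation:
    - [0,0,0]
    - [0,0,0]
    - [0,0,0]
    - [0,0,0]
    - [0,0,0]
    - [0,0,0]
    - [0,0,0]
    - [0,0,0]
  fingers: [-1,-1,-1,-1,0.1,0.1,0.1,0.1]

```text
t: 9.63
tcp_pos: [566.0, 90.5, 35.9]
tool_rot: [-3.126, -0.314, -0.001]
contact_force: [-0.6, 0.0, 0.1]
width: 0.551
```

Call:
step_arm:
  offset:
    - [0,0,15]
    - [0,0,30]
    - [0,0,40]
    - [0,0,40]
    - [0,0,38]
    - [36,7,2]
    - [38,8,0]
    - [38,8,0]
  rotation:
    - [0,0,0]
    - [0,0,0]
    - [0,0,0]
    - [0,0,0]
    - [0,0,0]
    - [0,0,0]
    - [0,0,0]
    - [0,0,0]
  fingers: [0.1,0.1,0.1,0.1,-1,-1,-1,-1]

```text
t: 10.3
tcp_pos: [679.5, 113.6, 202.9]
tool_rot: [-3.126, -0.314, -0.005]
contact_force: [0.7, 0.9, -0.2]
width: 0.289
```

Call:
step_arm:
  offset:
    - [0,0,0]
    - [0,0,-15]
    - [0,0,-20]
    - [0,0,-15]
    - [0,0,0]
    - [0,0,0]
    - [0,0,0]
    - [0,0,0]
  rotation:
    - [0,0,0]
    - [0,0,0]
    - [0,0,0]
    - [0,0,0]
    - [0,0,0]
    - [0,0,0]
    - [0,0,0]
    - [0,0,0]
  fingers: [-1,-1,-1,-1,-1,-1,-1,-1]

```text
t: 10.97
tcp_pos: [678.5, 113.6, 152.2]
tool_rot: [-3.126, -0.314, -0.003]
contact_force: [-0.5, 0.3, -0.2]
width: 0.005
```

```bash
python3 - <<'E'
from h import *
s=telemetry.get_state();print(s["tcp_pos"],s["tool_rot"],s["width"],s["t"])
b=save("scene","s3");a=save("top","t3")
im=np.hstack([cv2.resize(a["color"][145:270,235:400,::-1],None,fx=2.4,fy=2.4,interpolation=2),cv2.resize(b["color"][175:340,280:445,::-1],None,fx=2.4,fy=2.4,interpolation=2)[:300]])
cv2.imwrite("pics/c5.png",im)
C,S=.9798,.1998
P=lambda x,y,z:(round(582.4+C*x-S*y,1),round(9+S*x+C*y,1),z)
for y in(83,-83):
  for th in(1.7,1.5,1.2,.9,.6,.4,.25,.15,.05,0):
    r=90; x=53-r*np.cos(th)+6*np.sin(th)+10; z=48+r*np.sin(th)+6*np.cos(th)+22
    print(th,P(x,y,round(z,1)))
E
```

```text
[678.53689764 113.60791232 152.16213147] [-3.12561883 -0.31409374 -0.00341782] 0.005159502898868934 10.9667
1.7 (np.float64(644.7), np.float64(106.4), np.float64(158.5))
1.5 (np.float64(627.2), np.float64(102.8), np.float64(160.2))
1.2 (np.float64(601.1), np.float64(97.5), np.float64(156.1))
0.9 (np.float64(577.3), np.float64(92.7), np.float64(144.2))
0.6 (np.float64(558.1), np.float64(88.7), np.float64(125.8))
0.4 (np.float64(548.6), np.float64(86.8), np.float64(110.6))
0.25 (np.float64(543.6), np.float64(85.8), np.float64(98.1))
0.15 (np.float64(541.2), np.float64(85.3), np.float64(89.4))
0.05 (np.float64(539.8), np.float64(85.0), np.float64(80.5))
0 (np.float64(539.4), np.float64(84.9), np.float64(76.0))
1.7 (np.float64(677.9), np.float64(-56.2), np.float64(158.5))
1.5 (np.float64(660.3), np.float64(-59.8), np.float64(160.2))
1.2 (np.float64(634.2), np.float64(-65.1), np.float64(156.1))
0.9 (np.float64(610.5), np.float64(-70.0), np.float64(144.2))
0.6 (np.float64(591.3), np.float64(-73.9), np.float64(125.8))
0.4 (np.float64(581.8), np.float64(-75.8), np.float64(110.6))
0.25 (np.float64(576.7), np.float64(-76.9), np.float64(98.1))
0.15 (np.float64(574.4), np.float64(-77.3), np.float64(89.4))
0.05 (np.float64(572.9), np.float64(-77.6), np.float64(80.5))
0 (np.float64(572.5), np.float64(-77.7), np.float64(76.0))
```

View pics/c5.png

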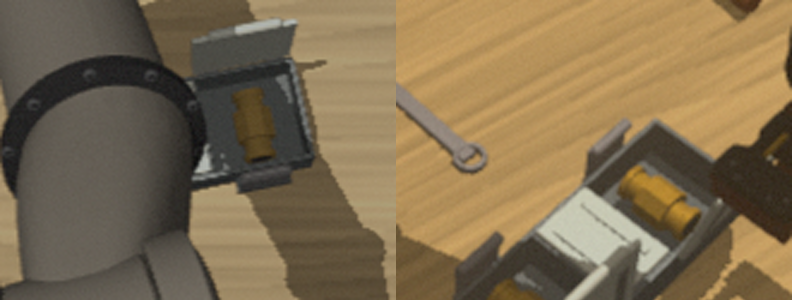

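The right half shows the second union flat in the left pocket at (660,200), and the gripper has gone behind the left cover. Next I push it over.

Call:
step_arm:
  offset:
    - [-18,-4,1]
    - [-20,-4,1]
    - [-20,-4,1]
    - [-20,-4,0]
    - [-12,-2,-6]
    - [-12,-3,-6]
    - [-10,-2,-9]
    - [-9,-2,-9]
  rotation:
    - [0,0,0]
    - [0,0,0]
    - [0,0,0]
    - [0,0,0]
    - [0,0,0]
    - [0,0,0]
    - [0,0,0]
    - [0,0,0]
  fingers: [-1,-1,-1,-1,-1,-1,-1,-1]

```text
t: 11.73
tcp_pos: [557.5, 88.7, 125.0]
tool_rot: [-3.125, -0.314, -0.006]
contact_force: [2.3, 0.1, 0.6]
width: 0.006
```

Call:
step_arm:
  offset:
    - [-5,-1,-7]
    - [-4,-1,-7]
    - [-4,-1,-6]
    - [-3,0,-6]
    - [-3,0,-6]
    - [-3,-1,-6]
    - [-2,0,-5]
    - [0,0,0]
  rotation:
    - [0,0,0]
    - [0,0,0]
    - [0,0,0]
    - [0,0,0]
    - [0,0,0]
    - [0,0,0]
    - [0,0,0]
    - [0,0,0]
  fingers: [-1,-1,-1,-1,-1,-1,-1,-1]

```text
t: 12.4
tcp_pos: [533.8, 84.8, 80.6]
tool_rot: [-3.125, -0.314, -0.003]
contact_force: [1.5, 2.4, 2.6]
width: 0.004
```

Call:
step_arm:
  offset:
    - [0,0,-2]
    - [0,0,-2]
    - [0,0,-2]
    - [0,0,0]
    - [0,0,0]
    - [0,0,0]
    - [0,0,0]
    - [0,0,0]
  rotation:
    - [0,0,0]
    - [0,0,0]
    - [0,0,0]
    - [0,0,0]
    - [0,0,0]
    - [0,0,0]
    - [0,0,0]
    - [0,0,0]
  fingers: [-1,-1,-1,-1,-1,-1,-1,-1]

```text
t: 13.07
tcp_pos: [532.8, 84.6, 76.5]
tool_rot: [3.126, 0.314, -0.0]
contact_force: [-5.1, -1.1, 25.2]
width: 0.005
```

Call:
step_arm:
  offset:
    - [0,0,10]
    - [0,0,20]
    - [0,0,30]
    - [0,0,35]
    - [0,0,35]
    - [10,-8,0]
    - [25,-20,0]
    - [30,-24,0]
  rotation:
    - [0,0,0]
    - [0,0,0]
    - [0,0,0]
    - [0,0,0]
    - [0,0,0]
    - [0,0,0]
    - [0,0,0]
    - [0,0,0]
  fingers: [-1,-1,-1,-1,-1,-1,-1,-1]

```text
t: 13.73
tcp_pos: [596.8, 33.7, 204.7]
tool_rot: [-3.124, -0.321, 0.003]
contact_force: [0.2, -0.4, -0.2]
width: 0.007
```

Call:
step_arm:
  offset:
    - [30,-24,0]
    - [30,-22,0]
    - [30,-20,0]
    - [24,-16,0]
    - [0,0,0]
    - [0,0,-15]
    - [0,0,-20]
    - [0,0,-15]
  rotation:
    - [0,0,0]
    - [0,0,0]
    - [0,0,0]
    - [0,0,0]
    - [0,0,0]
    - [0,0,0]
    - [0,0,0]
    - [0,0,0]
  fingers: [-1,-1,-1,-1,-1,-1,-1,-1]

```text
t: 14.4
tcp_pos: [710.0, -49.3, 151.9]
tool_rot: [-3.125, -0.314, 0.006]
contact_force: [-0.8, 0.8, 0.1]
width: 0.006
```

```bash
python3 - <<'E'
from h import *
s=telemetry.get_state();print(s["tcp_pos"],s["tool_rot"],s["width"],s["t"])
b=save("scene","s4")
cv2.imwrite("pics/c6.png",cv2.resize(b["color"][175:375,280:480,::-1],None,fx=2.5,fy=2.5,interpolation=2))
E
```

```text
[710.04724321 -49.28082379 151.93787696] [-3.12514889 -0.31441202  0.00605683] 0.005916260753754283 14.4
```

View pics/c6.png

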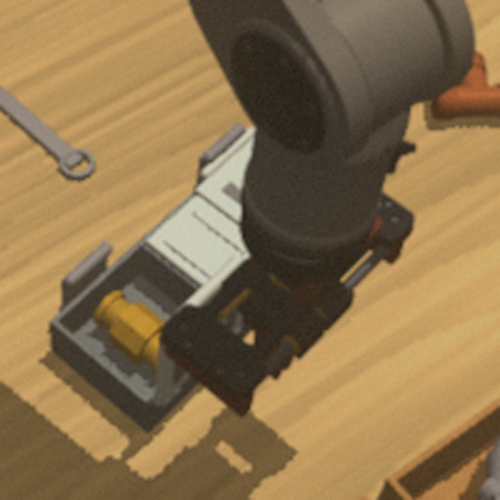

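The left cover lies shut at (230,170), and the gripper is behind the upright right cover. I make the same push on the right.

Call:
step_arm:
  offset:
    - [-18,-4,1]
    - [-20,-4,1]
    - [-20,-4,1]
    - [-19,-4,0]
    - [-12,-2,-6]
    - [-12,-3,-6]
    - [-10,-2,-9]
    - [-9,-2,-9]
  rotation:
    - [0,0,0]
    - [0,0,0]
    - [0,0,0]
    - [0,0,0]
    - [0,0,0]
    - [0,0,0]
    - [0,0,0]
    - [0,0,0]
  fingers: [-1,-1,-1,-1,-1,-1,-1,-1]

```text
t: 15.12
tcp_pos: [590.8, -74.4, 127.8]
tool_rot: [-3.126, -0.315, -0.0]
contact_force: [3.2, -0.6, 0.7]
width: 0.005
```

Call:
step_arm:
  offset:
    - [-5,-1,-7]
    - [-4,-1,-7]
    - [-4,-1,-6]
    - [-3,0,-6]
    - [-3,0,-6]
    - [-2,-1,-6]
    - [-2,0,-5]
    - [0,0,0]
  rotation:
    - [0,0,0]
    - [0,0,0]
    - [0,0,0]
    - [0,0,0]
    - [0,0,0]
    - [0,0,0]
    - [0,0,0]
    - [0,0,0]
  fingers: [-1,-1,-1,-1,-1,-1,-1,-1]

```text
t: 15.78
tcp_pos: [570.2, -78.4, 84.8]
tool_rot: [3.126, 0.315, 0.005]
contact_force: [2.8, 0.1, 2.8]
width: 0.002
```

Call:
step_arm:
  offset:
    - [0,0,-2]
    - [0,0,-2]
    - [0,0,-2]
    - [0,0,0]
    - [0,0,0]
    - [0,0,0]
    - [0,0,0]
    - [0,0,0]
  rotation:
    - [0,0,0]
    - [0,0,0]
    - [0,0,0]
    - [0,0,0]
    - [0,0,0]
    - [0,0,0]
    - [0,0,0]
    - [0,0,0]
  fingers: [-1,-1,-1,-1,-1,-1,-1,-1]

```text
t: 16.45
tcp_pos: [568.3, -78.6, 78.3]
tool_rot: [-3.126, -0.314, 0.002]
contact_force: [0.2, 0.4, -0.1]
width: 0.005
```

Call:
step_arm:
  offset:
    - [0,0,-2]
    - [0,0,-1]
    - [0,0,-1]
    - [0,0,0]
    - [0,0,0]
    - [0,0,0]
    - [0,0,0]
    - [0,0,0]
  rotation:
    - [0,0,0]
    - [0,0,0]
    - [0,0,0]
    - [0,0,0]
    - [0,0,0]
    - [0,0,0]
    - [0,0,0]
    - [0,0,0]
  fingers: [-1,-1,-1,-1,-1,-1,-1,-1]

```text
t: 17.12
tcp_pos: [568.8, -78.7, 76.6]
tool_rot: [3.126, 0.314, -0.0]
contact_force: [-7.2, 0.8, 19.8]
width: 0.006
```

Call:
step_arm:
  offset:
    - [0,0,10]
    - [0,0,20]
    - [0,0,30]
    - [0,0,35]
    - [-15,-20,20]
    - [-25,-30,0]
    - [-25,-30,0]
    - [-25,-30,0]
  rotation:
    - [0,0,0]
    - [0,0,0]
    - [0,0,0]
    - [0,0,0]
    - [0,0,0]
    - [0,0,0]
    - [0,0,0]
    - [0,0,0]
  fingers: [-1,-1,-1,-1,-1,-1,-1,-1]

```text
t: 17.78
tcp_pos: [477.9, -189.4, 190.3]
tool_rot: [3.125, 0.316, 0.002]
contact_force: [-0.2, 0.6, -0.0]
width: 0.009
```

Call:
step_arm:
  offset:
    - [-15,-36,0]
    - [-15,-36,0]
    - [-15,-36,0]
    - [-15,-36,0]
    - [-15,-30,0]
    - [0,0,0]
    - [0,0,0]
    - [0,0,0]
  rotation:
    - [0,0,0]
    - [0,0,0]
    - [0,0,0]
    - [0,0,0]
    - [0,0,0]
    - [0,0,0]
    - [0,0,0]
    - [0,0,0]
  fingers: [-1,-1,-1,-1,-1,-1,-1,-1]

```text
t: 18.45
tcp_pos: [404.0, -361.9, 189.5]
tool_rot: [-3.125, -0.314, -0.0]
contact_force: [-0.2, 0.6, -0.3]
width: 0.005
```

```bash
python3 - <<'E'
from h import *
s=telemetry.get_state();print(s["tcp_pos"],s["t"],s["contact_force"])
a=save("top","t5");b=save("scene","s5")
im=np.hstack([cv2.resize(a["color"][145:310,150:400,::-1],(400,264),interpolation=2),cv2.resize(b["color"][195:360,280:530,::-1],(400,264),interpolation=2)])
im2=np.hstack([cv2.resize(a["color"][165:265,240:390,::-1],(400,267),interpolation=2),cv2.resize(b["color"][215:340,285:435,::-1],(400,333),interpolation=2)[:267]])
cv2.imwrite("pics/c7.png",np.vstack([im,im2]))
E
```

```text
[ 404.02922682 -361.90020266  189.5477341 ] 18.45 [-0.19090261  0.62895905 -0.32168501]
```

View pics/c7.png

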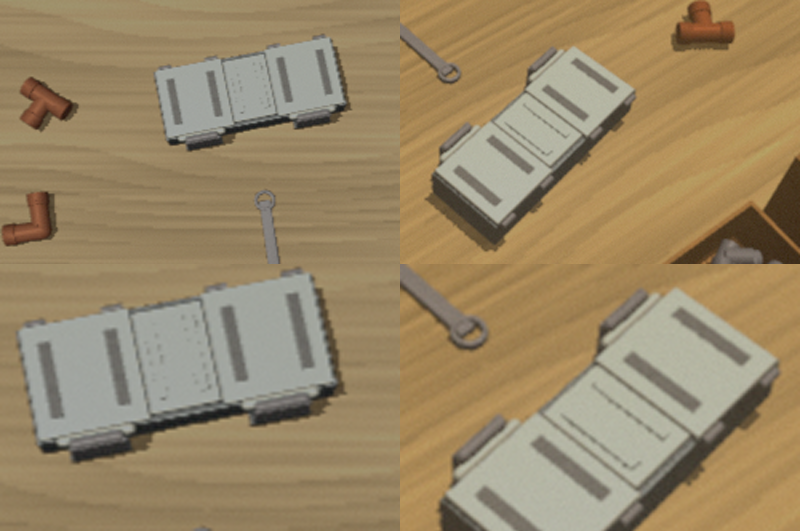

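Both covers lie flat, with their tabs under the catches at (100,440) and (285,405). The tee and elbow haven't moved. Nothing touches the robot, so I'm handing in.

```bash
python3 -c "
from h import *
print(arm.job_done())"
```

```text
the job is handed in; nothing more can be done
None
```

I put one brass union in each pocket, lying flat along the pocket's depth, and pressed both white covers shut. The job is handed in; it took about 18.5 s of the 72 s allowed.

- **Unions:** pictures taken after each placement showed them lying flat near the middle of their pockets. They cannot be seen now that the covers are shut.
- **Covers:** I pressed each one down onto its stop, at 25 N on the left and 20 N on the right. After the arm withdrew, both cameras showed them flat with their tabs under the catches. I had no hinge-angle reading, so "fully shut" rests on the pictures and those forces.
- **Other parts:** the elbow and tee looked unmoved. I didn't touch them or the green and purple look-alikes. The robot ended clear of everything.

**Checks that disagreed:**
- The two cameras placed the case about 5–7 mm apart, so I used a fit to both, which was close enough for the pockets.
- The scene-camera measurement of the unions failed because the colour filter picked up the bench. I used the top camera's positions instead.
- The first union went down about 10 mm off to the side because the arm hadn't settled. I moved it back before letting go.

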